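# Load a drying hanger into the bench rail and park it

### The job

Pick up the blue drying hanger by its upright tab, enter its white head into the open, yellow-banded end of the aluminium rail, and slide it along, past the spring catch under the red knob, until it is fully home against the black end stop. The far half of the rail may be out of line and the stop's place on it changes, so feel your way and push gently, never forcing the hanger. Leave it hanging freely behind the catch, and leave the bottle, the green rack and the scanner where they stand.

Things in the scene. Friction and masses are not known exactly. Their poses are not given: they have to be found in the camera images.
- hanger_tab (a point): Grip point of the loose blue drying hanger (0.13 to 0.21 kg), on its upright tab: a blue bar 10 mm in x by 18 mm in y, its top 18 mm above this point. Pinch it across the 18 mm, along the hanger's y. The point is 92 mm above the hanger's underside and 55 mm in front (-x) of the head's middle. Axes are the hanger's own: z up, y along the sliding direction, x from tab to head.
- hanger_head (a point): Centre of the hanger's white head, which runs inside the rail: 24 mm wide (x), 56 mm long (y) with half-round ends seen from above, 12 mm high; 66 mm above the hanger's underside. It sits on a steel neck 8 mm (x) by 22 mm (y) that rises 54 mm from the tray. Axes as for hanger_tab.
- hanger: The whole blue hanger, standing upright on the bench at first. Origin on its underside, straight below the head; axes as for hanger_tab. At the bottom is a tray 115 x 64 mm, from x = -65 to +50 mm, rim 14 mm high; tab in front (-x). Its mass centre is below the head to within 12 mm in x.
- rail_mouth (a point): Middle of the hollow at the rail's open end (yellow band), 92.5 mm over the bench. y points along the rail, into it; x to the back, where the posts are; z up. Hollow 27.2 mm wide (1.6 mm clear each side of the head), 15 mm high (1.5 mm clear above and below the head when centred; a hanging head rests on the lips, 1.5 mm lower). A 14 mm slot below lets the neck pass.
- rail_splice (a point): Point on the hollow's centre line 120 mm along from rail_mouth (dark joiner plate); axes as rail_mouth. Up to here the rail is straight; here a far section 150 mm long is joined on, turned about the upright axis at this point by up to 0.09 rad to either side, not measured. The black stop is clamped on it so that the head's centre ends 197 to 227 mm from the mouth, not measured.
- rail: The whole rail with its posts, fixed. Origin on the bench below rail_mouth, same axes. Outside 35 mm wide, top 11.5 mm above rail_mouth. The hanger's tray passes below it, 25 mm over the bench, the tab in front (-x). Posts begin 77 mm behind the centre line, their 8 mm feet 60 mm. Friction about 0.2. A push at the tab loads the rail about 2.5-fold, as the head twists: keep it under 10 N.
- catch (a joint): Lift of the spring catch (m). A steel ball nose, radius 8 mm, 65 mm nearer the mouth than the stop's face and clamped with it, reaches 6 mm down into the hollow at 0; the passing head lifts it about 3 mm and it drops back behind only when the head's centre is within 2.5 mm of home. Spring force 2 to 3 N; getting under it takes some 3 to 8 N. Its red knob's top is 46 mm above rail_mouth.
- bottle: White dropper bottle, 41 mm across and 108 mm high, loose on the bench to the right of the work and further back; origin under its centre. Leave it standing where it is.
- green_rack: Green five-place tube rack with tubes, 24 x 129 x 107 mm, loose on the bench to the left and further back; origin under its centre. Leave it where it is.
- scanner: Blue barcode scanner lying on the bench to the left, beside the green rack, 64 x 172 x 36 mm; origin under its centre. Leave it where it is.
Mind the look-alikes: they are no part of the job. What is shaped like the hanger but pink is not meant.

How it is judged (in metres and radians):
On the way:
1. the hanger's head is inside the rail, entered at the open end (y of hanger_head in the frame of rail_mouth between 0.035 and 0.15 m and x of hanger_head in the frame of rail_mouth between -0.008 and 0.008 m and z of hanger_head in the frame of rail_mouth between -0.006 and 0.006 m), for 0.1 s.
At the end, for the whole second after the job is handed in: The hanger hangs at rest in the rail's far section (head centre 185 to 232 mm from the mouth, within 6 mm of the hollow's height and 14 mm of the near section's centre line), upright to 0.15 rad, pushed home so that the catch has dropped behind it (lifted under 1.5 mm) (y of hanger_head in the frame of rail_mouth between 0.185 and 0.232 m and x of hanger_head in the frame of rail_mouth between -0.014 and 0.014 m and z of hanger_head in the frame of rail_mouth between -0.006 and 0.006 m and value of joint catch below 0.0015 m and angle between hanger's own z axis and vertical below 0.15 rad and linear speed of hanger below 0.02 m/s); the robot touches nothing.
It fails at once if the hanger is forced: more than 30 N between the hanger and the rail (contact force between hanger and rail above 30 N).
It fails at once if the bottle is disturbed: moved by more than 20 mm (distance of bottle from where it was at the start of the episode above 0.02 m).
It fails at once if the green rack is disturbed: moved by more than 20 mm (distance of green_rack from where it was at the start of the episode above 0.02 m).
It fails at once if the scanner is disturbed: moved by more than 20 mm (distance of scanner from where it was at the start of the episode above 0.02 m).
It also fails if it takes over 67 s, if anything falls off the work surface, if the arm or the gripper's body presses on something with over 40 N, if the wrist force passes 120 N, or if a joint passes its speed limit or range.

### The arm

A 6-joint arm with a two-finger parallel gripper is mounted at the origin on a cart in front of the work surface, level with it; the furniture and walls round the work are solid. World frame = base frame: x ahead of the robot, y to its left, z up, the work surface at z = 0. Lengths are in mm, angles in degrees, forces in N, time in s.
With the tool pointing down it reaches from about 300 to 850 mm from the base axis. Payload 4.2 kg.
Tool frame: the origin (TCP) lies at the very end of the fingers, on their centre line; the grasp point (between the pads) lies 19 mm behind it (env.grasp_offset is the distance from the TCP to the grasp point, in mm); z points along the fingers, y is the line along which they close (so a half turn about z gives the same grasp; the last joint's range is limited). The gripper opens to 91 mm and grips with 3 to 60 N. Pads are 32 mm wide; open, the fingers measure 118 mm over their backs; the gripper's body (76 mm by 178 mm) begins 60 mm behind the grasp point.
Start: joints at [68.812, 18.312, 89.639, -0, 72.044, -1.146], TCP at [197.061, 540.194, 213.976] pointing down, gripper open.
Joint ranges: [-177.97, 177.97], [-48.28, 115.42], [12.27, 149.76], [-77.06, 257.06], [2.81, 150.46], [-146.56, 146.56]. Speed limits (degrees/s): [147.25, 147.25, 180, 180, 180, 180].

### API

Orientations are given as [roll, pitch, yaw] about the fixed x, y, z axes, in that order (R = Rz(yaw) Ry(pitch) Rx(roll)).
In Python, from workcell import env gives the robot as it stands. The module is installed in compiled form; this text tells all that it offers.
- The arm moves only by the tool send_rows, never from a script. Its argument "motion" is a list of rows, each an object of numbers: "tx", "ty", "tz": the shift along the tool's x, y, z in units of 500 mm (1.0 is 500 mm); "rx", "ry", "rz": the turn, a rotation vector about the tool's x, y, z in units of 30 degrees (1.0 is 30 degrees); "gripper": the closure, from -1 (fully open) to 1 (shut). In form: [{"tx": .., "ty": .., "tz": .., "rx": .., "ry": .., "rz": .., "gripper": ..}, ...]. A call has 1 to 12 rows; each row shifts and turns the commanded pose from where the row before left it, along the tool's axes as they then stand; what a row does not reach is not made up. A row lasts 1/8 s, in which the tool goes at most 62.5 mm and 10.7 degrees, less where a joint would pass 70% of its speed; a pose out of reach is approached as far as the arm can. A call with a number of a shift or a turn outside -1 to 1 is refused whole. A call with a gripper value outside its range is refused whole. The fingers move at their own pace and stop on an object; "grip_force" is the grip in N (left out, the last holds). Time passes only in rows, so rows that do not move let the fingers close. It gives the time, the measured TCP pose, the force, the opening and the grip force at its end, in the units of the state.
- env.state(): the state, without advancing time (a new reading comes with each control period).
- env.grab_frame(name): name is "side" or "top" or "wrist"; returns a dict with "frame" (420x560x3 uint8, red, green, blue), "vertical_fov" (degrees; the focal length in pixels is half the picture's height over the tangent of half this angle, whatever the lens; pixels are square), "cx", "cy" (the principal point, pixels), "rvec" (rotation vector, rad) and "tvec" (3), from world to camera coordinates, as OpenCV has them; the wrist camera has in their place "T_tool_cam" (4x4, takes a point from camera to tool coordinates, whose origin is the TCP and whose axes are the flange's). Camera axes: x right, y down, z forward; pixel columns grow to the right and rows downward; lengths in mm; the calibration is good to about 2 mm. The wrist camera is an equidistant fisheye: a pixel r from the principal point sees the ray r / f radians off the axis. A picture is of the moment at which its call begins: read the wrist's pose just before it. There is no depth.
- env.job_done(): hands the job in; it is judged then, once.
The state is a dict: "time_s": time; "qpos": joint angles; "qvel": joint speeds; "effort": joint torques, N m; "ee_pos": TCP position; "ee_rot": TCP orientation; "force": force on the tool from outside, world axes, zero at the start; "torque": the same for the moment, N m; "gripper_width": finger opening in mm; "gripper_force": force on a finger pad.
Only numpy, scipy, OpenCV 4.12 (cv2) and the standard library are available. Lean on these libraries where they do the work, as an engineer would, in place of code of your own. Each camera call takes 0.05 s, during which the arm holds its last target. There are 200 camera calls.

## Working session

There is one attempt and no reset: what is moved stays moved. The work goes in short steps, Python scripts to look and compute and a tool call to move; the robot and the scene stay as the last step left them, time stands still between calls to the robot, and variables do not carry over. Pictures are saved under pics/ and viewed, at most 12 in all, crops included, and the job is handed in when it is done.

Besides the shell and the picture viewer there is one more tool, called after "Call:" as a command line: name --argument value ..., lists and objects as JSON in quotes. send_rows: Moves the arm, as the interface text tells. Shifts and turns lie within -1 to 1; 1 stands for 500 mm of shift or 30 degrees of turn. Its arguments: {"type":"object","properties":{"motion":{"type":"array"},"grip_force":{"type":"number"}},"required":["motion"]}

```bash
mkdir -p pics; cat > h.py <<'E'
import numpy as np, cv2
from scipy.spatial.transform import Rotation as R
from workcell import env
def grab(n):
    s=env.state(); g=env.grab_frame(n); g['s']=s; return g
def save(g,p,crop=None,k=1):
    f=g['frame'][:,:,::-1]
    if crop: x0,y0,x1,y1=crop; f=f[y0:y1,x0:x1]
    cv2.imwrite(p,cv2.resize(f,None,fx=k,fy=k,interpolation=cv2.INTER_CUBIC))
def foc(g): return 210/np.tan(np.radians(g['vertical_fov'])/2)
def ray(g,u,v):
    f=foc(g)
    a=np.array([(u-g['cx'])/f,(v-g['cy'])/f])
    if 'rvec' in g:
        M=cv2.Rodrigues(np.array(g['rvec'],float))[0]; t=np.array(g['tvec'],float).ravel()
        return -M.T@t, M.T@np.array([a[0],a[1],1])
    r=np.linalg.norm(a); d=np.array([*(a/max(r,1e-9)*np.sin(r)),np.cos(r)])
    T=np.array(g['T_tool_cam']); s=g['s']
    W=R.from_euler('xyz',s['ee_rot'],degrees=True).as_matrix()
    return np.array(s['ee_pos'])+W@T[:3,3], W@T[:3,:3]@d
def atz(g,u,v,z):
    o,d=ray(g,u,v); return o+d*(z-o[2])/d[2]
def proj(g,P):
    P=np.array(P,float); f=foc(g)
    if 'rvec' in g:
        p=cv2.Rodrigues(np.array(g['rvec'],float))[0]@P+np.array(g['tvec'],float).ravel()
        return f*p[0]/p[2]+g['cx'], f*p[1]/p[2]+g['cy']
    T=np.array(g['T_tool_cam']); s=g['s']
    W=R.from_euler('xyz',s['ee_rot'],degrees=True).as_matrix()
    p=T[:3,:3].T@(W.T@(P-np.array(s['ee_pos']))-T[:3,3])
    n=np.hypot(p[0],p[1]); r=np.arctan2(n,p[2])
    return f*r*p[0]/n+g['cx'], f*r*p[1]/n+g['cy']
E
python3 - <<'E'
from h import *
gs=[grab(n) for n in('top','side','wrist')]
s=env.state(); print(s)
for g in gs: print(g['vertical_fov'],g['cx'],g['cy'],*( [ray(g,280,210)] ))
print(gs[2]['T_tool_cam'], env.grasp_offset)
im=[g['frame'] for g in gs]
save(gs[0],'pics/top.png',None,1.42)
save({'frame':np.hstack(im[1:])},'pics/sw.png',None,0.71)
import pickle; pickle.dump(gs,open('g0.pkl','wb'))
E
```

```text
{'time_s': 0.15, 'qpos': array([ 6.88128278e+01,  1.83424066e+01,  8.96898027e+01, -1.67190071e-03,
        7.20448887e+01, -1.14774285e+00]), 'qvel': array([-0.06342355, -0.21637444, -0.13206505, -0.00621025,  0.02188419,
       -0.05634319]), 'effort': array([ 7.59467548e-04, -4.12776589e+01, -2.32154095e+01,  7.29540735e-02,
        4.33922256e-02, -1.00097427e-04]), 'ee_pos': array([196.92023378, 539.82152424, 213.3253598 ]), 'ee_rot': array([-1.79922886e+02,  4.51470300e-05,  1.59961087e+02]), 'force': array([-0.40434316,  0.18680499, -0.24760015]), 'torque': array([0.03378876, 0.02704486, 0.00536886]), 'gripper_force': 0.0, 'gripper_width': 91.51189009574792}
51.88207268680659 274.44158132033897 214.09462813874083 (array([ 252.0851156 ,  -48.21699494, 1327.73221325]), array([ 0.22734817,  0.00197951, -0.97394284]))
56.498767253088026 275.74713988655947 209.83938521874703 (array([  507.55269166, -1181.92167754,   566.12791562]), array([ 0.02762896,  0.92110442, -0.38848663]))
65.70646984690485 275.8243336280484 206.50857163661234 (array([123.06461664, 567.50685495, 384.04737384]), array([ 0.27528386, -0.08736709, -0.95738487]))
[[-4.19345067e-04 -9.60489265e-01 -2.78316720e-01  7.88710502e+01]
 [ 9.99999273e-01 -7.17521665e-04  9.69496530e-04  5.03782492e-01]
 [-1.13088929e-03 -2.78316111e-01  9.60488867e-01 -1.70833242e+02]
 [ 0.00000000e+00  0.00000000e+00  0.00000000e+00  1.00000000e+00]] 18.8
```

View pics/top.png

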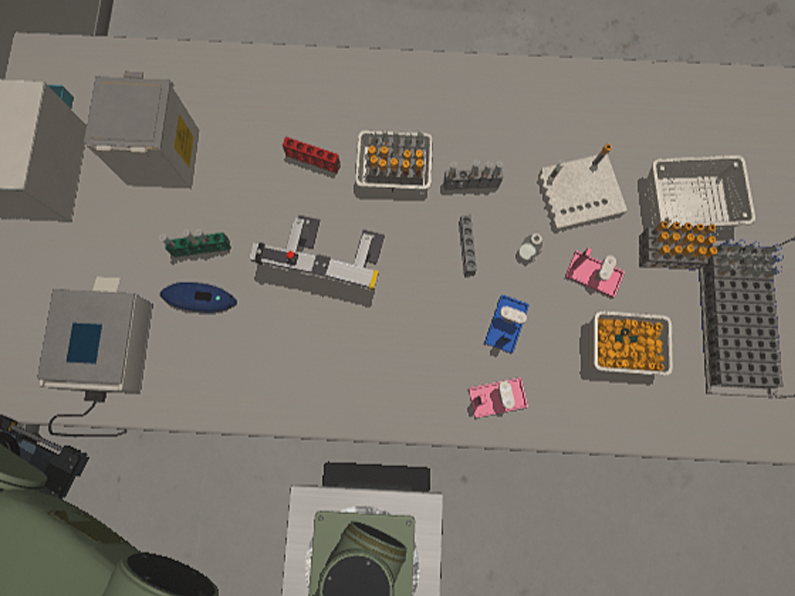

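View pics/sw.png

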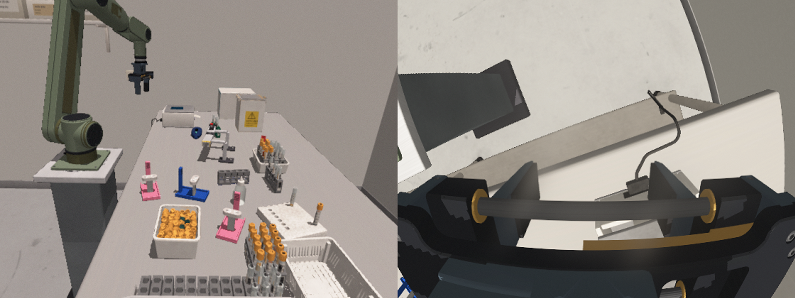

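The top view shows the rail from its yellow mouth at (375,279) to about (255,250). Hanger look-alikes:
- Blue hanger at (508,322), which is the target.
- Pink hangers at (497,397) and (595,272).
- Blue scanner at (198,297).

I choose the blue one and check it in a close crop.

```bash
python3 - <<'E'
import pickle; from h import *
g=pickle.load(open('g0.pkl','rb'))[0]
f=g['frame']
a=f[200:260,325:385]; b=f[145:220,170:280]
A=cv2.resize(a,(390,390),interpolation=cv2.INTER_CUBIC); B=cv2.resize(b,None,fx=7,fy=7,interpolation=cv2.INTER_CUBIC)
save({'frame':A},'pics/c1.png'); save({'frame':B},'pics/c2.png')
print(foc(g))
for u,v,z in((358,227,0),(265,196,104),(184,178,104)): print(atz(g,u,v,z))
E
```

```text
431.6907826225669
[ 520.16766616 -291.94111038    0.        ]
[5.77551687e+02 2.94969828e-01 1.04000000e+02]
[620.1449647  243.05387172 104.        ]
```

View pics/c1.png

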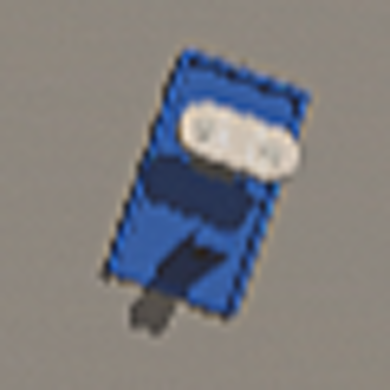

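View pics/c2.png

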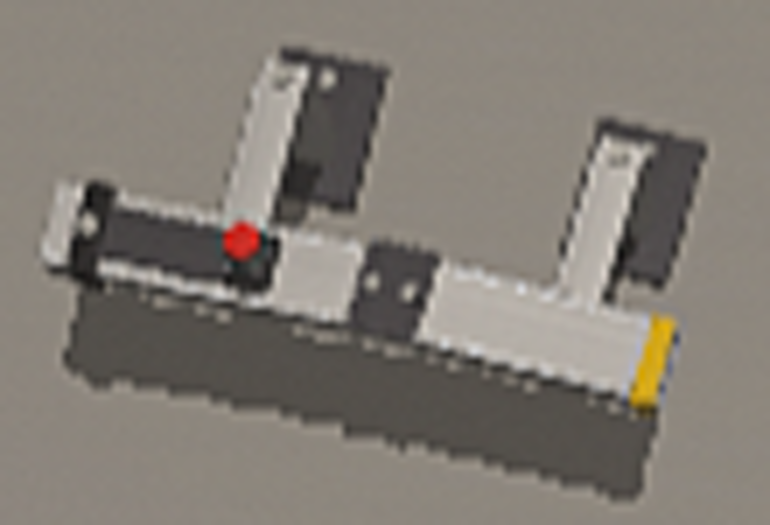

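The crop shows the blue tray with a white head from (183,128) to (297,152) and the tab below and left of it. On the rail, the mouth edge is at (666,363), the splice plate at (395,292) and the knob at (241,240). The far part bends slightly toward the robot.

```bash
python3 - <<'E'
import pickle; from h import *
g=pickle.load(open('g0.pkl','rb'))[0]
H=lambda x,y,z: atz(g,325+(x-3.25+.5)/6.5,200+(y-3.25+.5)/6.5,z)
L=lambda x,y,z: atz(g,170+(x-3)/7,145+(y-3)/7,z)
def yaw(a,b): d=b-a; return np.degrees(np.arctan2(-d[0],d[1]))
print('head',H(240,141,72),'yaw',yaw(H(297,152,72),H(183,128,72)),'len',np.linalg.norm(H(297,152,72)-H(183,128,72)))
y=np.radians(yaw(H(297,152,72),H(183,128,72)))
print('tab',H(240,141,72)[:2]-55*np.array([np.cos(y),np.sin(y)]))
print('tray edges yaw', yaw(H(235,317,14),H(108,280,14)),yaw(H(307,97,14),H(183,52,14)))
for z in(104,):
  print('mouth',L(666,363,z),'splice',L(395,292,z),'w',L(677,320,z)-L(655,407,z))
  print(yaw(L(650,315,z),L(440,262,z)),yaw(L(635,400,z),L(430,345,z)),yaw(L(350,240,z),L(110,197,z)),yaw(L(345,322,z),L(100,275,z)),'ms',yaw(L(666,363,z),L(395,292,z)))
print('knob',L(241,240,138.5),'stop clamp',L(90,232,110))
E
```

```text
head [ 523.49548648 -288.9075387    72.        ] yaw -9.26148842820212 len 52.73701037763458
tab [ 469.21246009 -280.05581308]
tray edges yaw -13.557315777707256 -17.765104238992794
mouth [576.21087961   1.05680693 104.        ] splice [601.15324522 116.81926201 104.        ] w [38.08959089 -7.03113491  0.        ]
-11.677205559751917 -12.45322646459689 -7.563337895482085 -8.213107299236716 ms -12.159157830413642
knob [610.18478072 177.09931925 138.5       ] stop clamp [618.97636966 246.34102297 110.        ]
```

Call:
send_rows --motion '[{"tx": -0.07,"ty": -0.09,"gripper": -1},{"tx": -0.07,"ty": -0.09,"gripper": -1},{"tx": -0.07,"ty": -0.09,"gripper": -1},{"tx": -0.07,"ty": -0.09,"gripper": -1},{"tx": -0.07,"ty": -0.09,"gripper": -1},{"tx": -0.07,"ty": -0.09,"gripper": -1},{"tx": -0.07,"ty": -0.09,"gripper": -1},{"tx": -0.07,"ty": -0.09,"gripper": -1},{"tx": -0.07,"ty": -0.09,"gripper": -1},{"tx": -0.07,"ty": -0.09,"gripper": -1},{"tx": -0.07,"ty": -0.09,"gripper": -1},{"tx": -0.07,"ty": -0.09,"gripper": -1}]'

```text
invalid input at $.motion[0]: expected keys tx, ty, tz, rx, ry, rz, gripper
```

Call:
send_rows --motion '[{"tx": -0.07,"ty": -0.09,"gripper": -1},{"tx": -0.07,"ty": -0.09,"gripper": -1},{"tx": -0.08,"ty": -0.09,"gripper": -1},{"rz": 0.35,"gripper": -1},{"rz": 0.35,"gripper": -1},{"rz": 0.35,"gripper": -1},{"rz": 0.35,"gripper": -1},{"rz": 0.35,"gripper": -1},{"rz": 0.35,"gripper": -1},{"rz": 0.35,"gripper": -1},{"rz": 0.35,"gripper": -1},{"rz": 0.35,"gripper": -1}]'

```text
invalid input at $.motion[0]: expected keys tx, ty, tz, rx, ry, rz, gripper
```

Call:
send_rows --motion '[{"rz": 0.35,"gripper": -1},{"rz": 0.35,"gripper": -1},{"rz": 0.35,"gripper": -1},{"rz": 0.35,"gripper": -1},{"rz": 0.35,"gripper": -1},{"rz": 0.35,"gripper": -1},{"rz": 0.35,"gripper": -1},{"rz": 0.13,"gripper": -1},{"gripper": -1},{"gripper": -1}]'

```text
invalid input at $.motion[0]: expected keys tx, ty, tz, rx, ry, rz, gripper
```

```bash
python3 - <<'E'
from h import *
g=grab('wrist'); print(g['s']['ee_pos'],g['s']['ee_rot'],g['s']['force'])
import pickle; pickle.dump(g,open('g1.pkl','wb'))
save(g,'pics/w1.png',None,1.42)
y=np.radians(-12.5);c=np.array([469,-281]);
for X in((0,0,110),(55,0,72)): print(proj(g,[*(c+X[0]*np.array([np.cos(y),np.sin(y)])),X[2]]))
E
```

```text
[196.92023378 539.82152424 213.3253598 ] [-1.79922886e+02  4.51470300e-05  1.59961087e+02] [-0.40434316  0.18680499 -0.24760015]
(np.float64(-8.684793439743316), np.float64(422.66093341386465))
(np.float64(10.129703611114223), np.float64(427.093260044353))
```

View pics/w1.png

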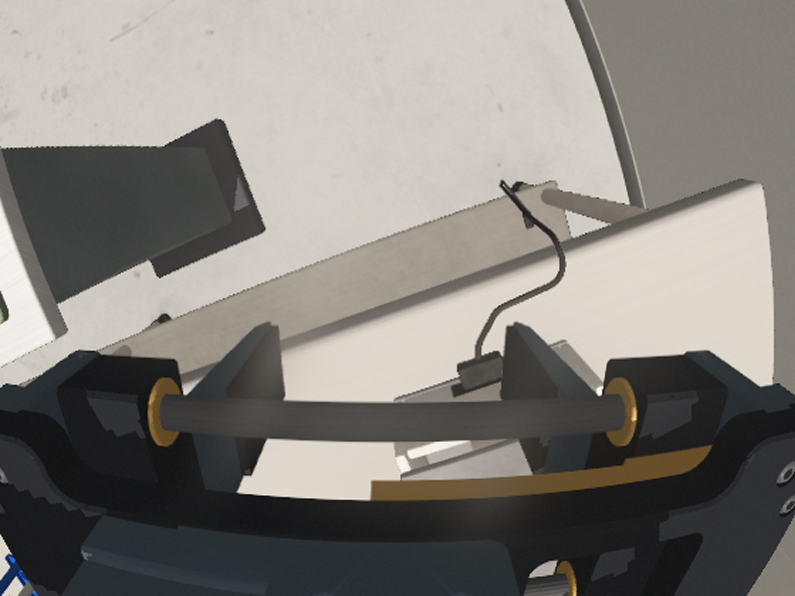

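The rows were refused because every key is required, so that picture shows only the unmoved arm (fingertips near (265,330) and (515,330)). I resend with all keys.

Call:
send_rows --motion '[{"tx": -0.07,"ty": -0.09,"tz": 0,"rx": 0,"ry": 0,"rz": 0,"gripper": -1},{"tx": -0.07,"ty": -0.09,"tz": 0,"rx": 0,"ry": 0,"rz": 0,"gripper": -1},{"tx": -0.07,"ty": -0.09,"tz": 0,"rx": 0,"ry": 0,"rz": 0,"gripper": -1},{"tx": -0.07,"ty": -0.09,"tz": 0,"rx": 0,"ry": 0,"rz": 0,"gripper": -1},{"tx": -0.07,"ty": -0.09,"tz": 0,"rx": 0,"ry": 0,"rz": 0,"gripper": -1},{"tx": -0.07,"ty": -0.09,"tz": 0,"rx": 0,"ry": 0,"rz": 0,"gripper": -1},{"tx": -0.07,"ty": -0.09,"tz": 0,"rx": 0,"ry": 0,"rz": 0,"gripper": -1},{"tx": -0.07,"ty": -0.09,"tz": 0,"rx": 0,"ry": 0,"rz": 0,"gripper": -1},{"tx": -0.07,"ty": -0.09,"tz": 0,"rx": 0,"ry": 0,"rz": 0,"gripper": -1},{"tx": -0.07,"ty": -0.09,"tz": 0,"rx": 0,"ry": 0,"rz": 0,"gripper": -1},{"tx": -0.07,"ty": -0.09,"tz": 0,"rx": 0,"ry": 0,"rz": 0,"gripper": -1},{"tx": -0.07,"ty": -0.09,"tz": 0,"rx": 0,"ry": 0,"rz": 0,"gripper": -1}]'

```text
time_s: 1.7
ee_pos: [406.8, -113.0, 214.0]
ee_rot: [180.0, 0.0, 159.9]
force: [1.3, 0.1, 0.1]
gripper_width: 91.3
gripper_force: 0.0
```

Call:
send_rows --motion '[{"tx": -0.07,"ty": -0.09,"tz": 0,"rx": 0,"ry": 0,"rz": 0,"gripper": -1},{"tx": -0.07,"ty": -0.09,"tz": 0,"rx": 0,"ry": 0,"rz": 0,"gripper": -1},{"tx": -0.09,"ty": -0.08,"tz": 0,"rx": 0,"ry": 0,"rz": 0,"gripper": -1},{"tx": 0,"ty": 0,"tz": 0,"rx": 0,"ry": 0,"rz": 0.35,"gripper": -1},{"tx": 0,"ty": 0,"tz": 0,"rx": 0,"ry": 0,"rz": 0.35,"gripper": -1},{"tx": 0,"ty": 0,"tz": 0,"rx": 0,"ry": 0,"rz": 0.35,"gripper": -1},{"tx": 0,"ty": 0,"tz": 0,"rx": 0,"ry": 0,"rz": 0.35,"gripper": -1},{"tx": 0,"ty": 0,"tz": 0,"rx": 0,"ry": 0,"rz": 0.35,"gripper": -1},{"tx": 0,"ty": 0,"tz": 0,"rx": 0,"ry": 0,"rz": 0.35,"gripper": -1},{"tx": 0,"ty": 0,"tz": 0,"rx": 0,"ry": 0,"rz": 0.35,"gripper": -1},{"tx": 0,"ty": 0,"tz": 0,"rx": 0,"ry": 0,"rz": 0.35,"gripper": -1}]'

```text
time_s: 3.08
ee_pos: [469.9, -272.5, 213.7]
ee_rot: [-180.0, -0.0, 75.6]
force: [0.3, -0.5, 0.2]
gripper_width: 91.2
gripper_force: 0.0
```

Call:
send_rows --motion '[{"tx": 0,"ty": 0,"tz": 0,"rx": 0,"ry": 0,"rz": 0.35,"gripper": -1},{"tx": 0,"ty": 0,"tz": 0,"rx": 0,"ry": 0,"rz": 0.35,"gripper": -1},{"tx": 0,"ty": 0,"tz": 0,"rx": 0,"ry": 0,"rz": 0.35,"gripper": -1},{"tx": 0,"ty": 0,"tz": 0,"rx": 0,"ry": 0,"rz": 0.35,"gripper": -1},{"tx": 0,"ty": 0,"tz": 0,"rx": 0,"ry": 0,"rz": 0.35,"gripper": -1},{"tx": 0,"ty": 0,"tz": 0,"rx": 0,"ry": 0,"rz": 0.35,"gripper": -1},{"tx": 0,"ty": 0,"tz": 0,"rx": 0,"ry": 0,"rz": 0.35,"gripper": -1},{"tx": 0,"ty": 0,"tz": 0,"rx": 0,"ry": 0,"rz": 0.35,"gripper": -1},{"tx": 0,"ty": 0,"tz": 0,"rx": 0,"ry": 0,"rz": 0.13,"gripper": -1},{"tx": 0,"ty": 0,"tz": 0,"rx": 0,"ry": 0,"rz": 0,"gripper": -1}]'

```text
time_s: 4.32
ee_pos: [469.9, -272.5, 213.7]
ee_rot: [-180.0, 0.0, -11.9]
force: [0.2, 0.5, -0.2]
gripper_width: 91.1
gripper_force: 0.0
```

```bash
python3 - <<'E'
from h import *
g=grab('wrist'); print(g['s']['ee_pos'],g['s']['ee_rot'],g['s']['force'],g['s']['qpos'])
import pickle; pickle.dump(g,open('g1.pkl','wb'))
save(g,'pics/w2.png',None,1.42)
y=np.radians(-12.5);c=np.array([469,-281]);
for X in((0,0,110),(55,0,72)): print(np.array(proj(g,[*(c+X[0]*np.array([np.cos(y),np.sin(y)])),X[2]]))*1.42)
E
```

```text
[ 469.93729376 -272.52522609  213.73694508] [-1.79988079e+02  2.29609726e-02 -1.18932188e+01] [ 0.18663785  0.4665157  -0.21391272] [-3.13254542e+01  1.54730862e+01  9.37739069e+01  3.81551265e-03
  7.07786259e+01  7.05665101e+01]
[406.80751611 290.80113415]
[406.45660435 196.94325502]
```

View pics/w2.png

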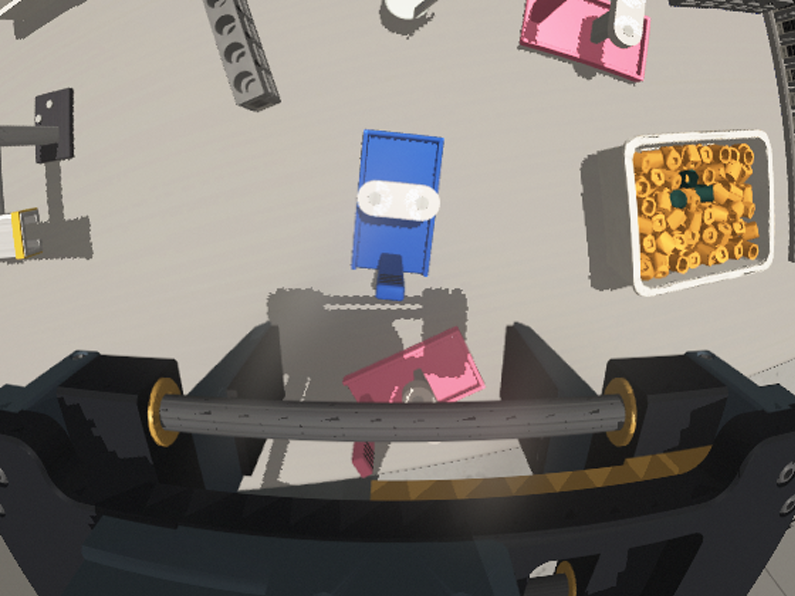

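The blue hanger shows clearly. The tab's top face is centred near (391,292), the head runs from (358,201) to (440,204), and the tray corners are (364,130), (443,138), (428,276) and (351,268). A pink hanger stands nearer the robot at (415,375), and the rail mouth is at (22,235).

```bash
python3 - <<'E'
import pickle; from h import *
g=pickle.load(open('g1.pkl','rb'))
P=lambda x,y,z: atz(g,x/1.42,y/1.42,z)
def yaw(a,b): d=b-a; return np.degrees(np.arctan2(-d[0],d[1]))
print('tab',P(391.5,292.5,110),'w',P(378,292,110)-P(405,293,110))
a,b=P(440,204,72),P(358,200,72); print('head',P(399,202,72),(a+b)/2,np.linalg.norm(a-b),yaw(a,b))
c=[P(*q,14) for q in((364,130),(443,138),(428,276),(351,268))]
print(yaw(c[1],c[0]),yaw(c[2],c[3]),yaw(c[3],c[0])+90,yaw(c[2],c[1])+90,np.linalg.norm(c[1]-c[0]),np.linalg.norm(c[3]-c[0]),sum(c)/4)
print('pink',P(459,328,14),P(343,378,14),'top',P(415,375,75))
print('mouth yellow edge', P(38,211,104),P(38,257,92),P(24,258,104))
E
```

```text
tab [ 469.88129124 -271.51525661  110.        ] w [ 4.07393398 16.21514345  0.        ]
head [ 520.34604233 -287.2793277    72.        ] [ 520.49286561 -287.3641923    72.        ] 55.553586408725245 -14.61089291882467
-17.494075574505647 -18.009588008580494 -17.881242137387986 -17.242267757005706 62.756274668477005 112.9743815056269 [ 514.48786321 -284.83021924   14.        ]
pink [ 399.79401041 -315.99791451   14.        ] [ 373.86281116 -206.64337367   14.        ] top [ 393.94195622 -273.29678367   75.        ]
mouth yellow edge [586.30583001 -22.53779826 104.        ] [553.07565193   3.02808296  92.        ] [556.19966428   7.93902612 104.        ]
```

The hanger yaw is -17.4° and the tab is at (470,-271.5). The widths and lengths match the given sizes, so I align, descend and grip.

Call:
send_rows --motion '[{"tx": 0,"ty": -0.002,"tz": 0.04,"rx": 0,"ry": 0,"rz": 0.183,"gripper": -1},{"tx": 0,"ty": 0,"tz": 0.1,"rx": 0,"ry": 0,"rz": 0,"gripper": -1},{"tx": 0,"ty": 0,"tz": 0.1,"rx": 0,"ry": 0,"rz": 0,"gripper": -1},{"tx": 0,"ty": 0,"tz": 0.041,"rx": 0,"ry": 0,"rz": 0,"gripper": -1},{"tx": 0,"ty": 0,"tz": 0,"rx": 0,"ry": 0,"rz": 0,"gripper": -1},{"tx": 0,"ty": 0,"tz": 0,"rx": 0,"ry": 0,"rz": 0,"gripper": 1},{"tx": 0,"ty": 0,"tz": 0,"rx": 0,"ry": 0,"rz": 0,"gripper": 1},{"tx": 0,"ty": 0,"tz": 0,"rx": 0,"ry": 0,"rz": 0,"gripper": 1},{"tx": 0,"ty": 0,"tz": 0,"rx": 0,"ry": 0,"rz": 0,"gripper": 1},{"tx": 0,"ty": 0,"tz": 0,"rx": 0,"ry": 0,"rz": 0,"gripper": 1},{"tx": 0,"ty": 0,"tz": 0,"rx": 0,"ry": 0,"rz": 0,"gripper": 1},{"tx": 0,"ty": 0,"tz": 0,"rx": 0,"ry": 0,"rz": 0,"gripper": 1}]' --grip_force 40

```text
time_s: 5.88
ee_pos: [470.3, -271.6, 73.4]
ee_rot: [-180.0, 0.0, -17.4]
force: [0.7, -0.0, 0.5]
gripper_width: 24.5
gripper_force: 0.0
```

Call:
send_rows --motion '[{"tx": 0,"ty": 0,"tz": 0,"rx": 0,"ry": 0,"rz": 0,"gripper": 1},{"tx": 0,"ty": 0,"tz": 0,"rx": 0,"ry": 0,"rz": 0,"gripper": 1},{"tx": 0,"ty": 0,"tz": 0,"rx": 0,"ry": 0,"rz": 0,"gripper": 1},{"tx": 0,"ty": 0,"tz": 0,"rx": 0,"ry": 0,"rz": 0,"gripper": 1},{"tx": 0,"ty": 0,"tz": -0.027,"rx": 0,"ry": 0,"rz": 0,"gripper": 1},{"tx": 0,"ty": 0,"tz": -0.026,"rx": 0,"ry": 0,"rz": 0,"gripper": 1},{"tx": 0,"ty": 0,"tz": 0,"rx": 0,"ry": 0,"rz": 0,"gripper": 1}]'

```text
time_s: 6.75
ee_pos: [471.3, -272.2, 101.7]
ee_rot: [180.0, -0.2, -17.4]
force: [0.1, 0.0, -0.4]
gripper_width: 18.1
gripper_force: 40.0
```

Call:
send_rows --motion '[{"tx": -0.01,"ty": -0.07,"tz": 0,"rx": 0,"ry": 0,"rz": 0,"gripper": 1},{"tx": -0.01,"ty": -0.08,"tz": 0,"rx": 0,"ry": 0,"rz": 0,"gripper": 1},{"tx": -0.01,"ty": -0.08,"tz": 0,"rx": 0,"ry": 0,"rz": 0,"gripper": 1},{"tx": -0.01,"ty": -0.08,"tz": 0,"rx": 0,"ry": 0,"rz": 0,"gripper": 1},{"tx": -0.01,"ty": -0.07,"tz": 0,"rx": 0,"ry": 0,"rz": 0,"gripper": 1},{"tx": -0.008,"ty": -0.054,"tz": 0,"rx": 0,"ry": 0,"rz": 0,"gripper": 1},{"tx": 0,"ty": 0,"tz": 0,"rx": 0,"ry": 0,"rz": -0.173,"gripper": 1},{"tx": 0,"ty": 0,"tz": 0,"rx": 0,"ry": 0,"rz": 0,"gripper": 1},{"tx": 0,"ty": 0,"tz": 0,"rx": 0,"ry": 0,"rz": 0,"gripper": 1}]'

```text
time_s: 7.88
ee_pos: [507.5, -56.1, 99.9]
ee_rot: [-180.0, 0.0, -12.3]
force: [-0.5, -0.7, -1.3]
gripper_width: 17.9
gripper_force: 40.0
```

```bash
python3 - <<'E'
from h import *
g=grab('wrist'); s=g['s']; print(s['ee_pos'],s['ee_rot'],s['force'],s['torque'],s['gripper_width'])
import pickle; pickle.dump(g,open('g2.pkl','wb'))
save(g,'pics/w3.png',(0,0,420,250),1.9)
E
```

```text
[507.49362406 -56.09835843  99.93266213] [-1.79999167e+02  4.07676384e-03 -1.23315850e+01] [-0.45633876 -0.70855581 -1.31424224] [-0.06265512  0.23193395 -0.04038791] 17.861181620880455
```

View pics/w3.png

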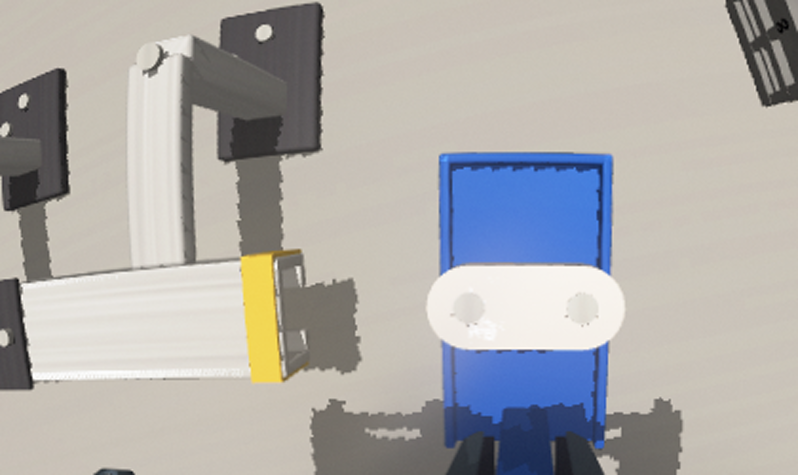

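The head spans (427,307) to (625,308), with sides at y=265 and 350. The rail's yellow end has top corners at about (273,254) and (284,381), and the near section's edges run left from there.

```bash
python3 - <<'E'
import pickle; from h import *
g=pickle.load(open('g2.pkl','rb'))
P=lambda x,y,z: atz(g,(x-.45)/1.9,(y-.45)/1.9,z)
def yaw(a,b): d=b-a; return np.degrees(np.arctan2(-d[0],d[1]))
a,b=P(625,308,98.5),P(427,307,98.5)   # half-round top
h=(a+b)/2; h2=P(526,307.5,98.5); print('head',h,np.linalg.norm(a-b),yaw(a,b),'w',np.linalg.norm(P(526,265,98.5)-P(526,350,98.5)),(P(526,265,98.5)+P(526,350,98.5))/2)
s=g['s'];y0=np.radians(s['ee_rot'][2]); print('expected', s['ee_pos'][:2]+55*np.array([np.cos(y0),np.sin(y0)]))
z=104
U=[P(*q,z) for q in((24,283),(130,269),(243,257.5),(272,254))]; L=[P(*q,z) for q in((34,381),(150,381),(253,381.5),(282,381.5))]
print(np.round(U,1),np.round(L,1))
print('yaw',yaw(U[2],U[0]),yaw(L[2],L[0]),'width',np.linalg.norm(U[3]-L[3]))
m=(U[3]+L[3])/2; print('mouth',m)
for yy in(-12,-14.5):
  r=np.radians(yy); X=np.array([np.cos(r),np.sin(r)]);Y=np.array([-np.sin(r),np.cos(r)])
  d=(h-m)[:2]; print(yy,'head in mouth frame',d@X,d@Y)
# check of top plate edges by colour
E
```

```text
head [560.28719664 -67.34125033  98.5       ] 56.061830500829615 -12.627014645472306 w 24.230235310307386 [559.9675014  -67.26175286  98.5       ]
expected [561.22466354 -67.84465132]
[[613.2  99.2 104. ]
 [602.7  49.4 104. ]
 [594.3   8.6 104. ]
 [592.7  -0.7 104. ]] [[579.2 108.7 104. ]
 [566.8  54.2 104. ]
 [558.2  16.7 104. ]
 [556.    7.2 104. ]]
yaw -11.787268310415012 -12.871611015707428 width 37.49320360609578
mouth [574.36012441   3.25046819 104.        ]
-12 head in mouth frame 0.9114430300283439 -71.97504630915459
-14.5 head in mouth frame 4.05008296382001 -71.86678542684452
```

The head sits +1.4 mm off the rail line with its yaw matched, and it is 72 mm short of the mouth. I correct the offset, approach, then enter slowly.

Call:
send_rows --motion '[{"tx": -0.0028,"ty": -0.02,"tz": 0,"rx": 0,"ry": 0,"rz": 0,"gripper": 1},{"tx": 0,"ty": -0.03,"tz": 0,"rx": 0,"ry": 0,"rz": 0,"gripper": 1},{"tx": 0,"ty": -0.02,"tz": 0,"rx": 0,"ry": 0,"rz": 0,"gripper": 1},{"tx": 0,"ty": -0.006,"tz": 0,"rx": 0,"ry": 0,"rz": 0,"gripper": 1},{"tx": 0,"ty": -0.006,"tz": 0,"rx": 0,"ry": 0,"rz": 0,"gripper": 1},{"tx": 0,"ty": -0.006,"tz": 0,"rx": 0,"ry": 0,"rz": 0,"gripper": 1},{"tx": 0,"ty": 0,"tz": 0,"rx": 0,"ry": 0,"rz": 0,"gripper": 1},{"tx": 0,"ty": 0,"tz": 0,"rx": 0,"ry": 0,"rz": 0,"gripper": 1}]'

```text
time_s: 8.93
ee_pos: [515.5, -12.7, 100.0]
ee_rot: [-180.0, -0.0, -12.3]
force: [-0.4, 0.6, -0.9]
gripper_width: 17.6
gripper_force: 40.0
```

```bash
python3 - <<'E'
from h import *
g=grab('wrist'); s=g['s']; print(s['ee_pos'],s['ee_rot'],s['force'],s['torque'],s['gripper_width'])
import pickle; pickle.dump(g,open('g3.pkl','wb'))
save(g,'pics/w4.png',(90,90,370,260),2.8)
E
```

```text
[515.53635283 -12.73746288  99.95392313] [-1.79999257e+02 -2.16683709e-03 -1.22537549e+01] [-0.37421469  0.61282625 -0.86472046] [-0.07870693  0.26111663 -0.00536729] 17.56214755066571
```

View pics/w4.png

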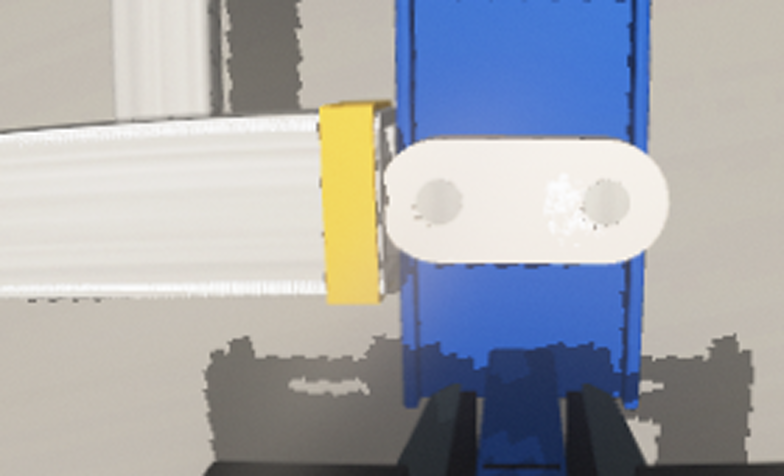

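The head's nose is at the mouth, with its centre line at y=201. The rail's centre line, brought to the same height, is at about 200.6, so they line up within a few tenths of a millimetre. I enter gently.

Call:
send_rows --motion '[{"tx": 0,"ty": -0.005,"tz": 0,"rx": 0,"ry": 0,"rz": 0,"gripper": 1},{"tx": 0,"ty": -0.005,"tz": 0,"rx": 0,"ry": 0,"rz": 0,"gripper": 1},{"tx": 0,"ty": -0.005,"tz": 0,"rx": 0,"ry": 0,"rz": 0,"gripper": 1},{"tx": 0,"ty": -0.005,"tz": 0,"rx": 0,"ry": 0,"rz": 0,"gripper": 1},{"tx": 0,"ty": 0,"tz": 0,"rx": 0,"ry": 0,"rz": 0,"gripper": 1}]'

```text
time_s: 9.6
ee_pos: [517.7, -2.6, 99.9]
ee_rot: [-180.0, -0.0, -12.2]
force: [0.1, 0.2, -1.0]
gripper_width: 18.2
gripper_force: 40.0
```

Call:
send_rows --motion '[{"tx": 0,"ty": -0.005,"tz": 0,"rx": 0,"ry": 0,"rz": 0,"gripper": 1},{"tx": 0,"ty": -0.005,"tz": 0,"rx": 0,"ry": 0,"rz": 0,"gripper": 1},{"tx": 0,"ty": -0.005,"tz": 0,"rx": 0,"ry": 0,"rz": 0,"gripper": 1},{"tx": 0,"ty": -0.005,"tz": 0,"rx": 0,"ry": 0,"rz": 0,"gripper": 1},{"tx": 0,"ty": 0,"tz": 0,"rx": 0,"ry": 0,"rz": 0,"gripper": 1}]'

```text
time_s: 10.22
ee_pos: [519.9, 7.2, 99.9]
ee_rot: [-180.0, -0.0, -12.2]
force: [0.4, 0.2, -0.7]
gripper_width: 17.3
gripper_force: 40.0
```

Call:
send_rows --motion '[{"tx": 0,"ty": -0.006,"tz": 0,"rx": 0,"ry": 0,"rz": 0,"gripper": 1},{"tx": 0,"ty": -0.006,"tz": 0,"rx": 0,"ry": 0,"rz": 0,"gripper": 1},{"tx": 0,"ty": -0.006,"tz": 0,"rx": 0,"ry": 0,"rz": 0,"gripper": 1},{"tx": 0,"ty": -0.006,"tz": 0,"rx": 0,"ry": 0,"rz": 0,"gripper": 1},{"tx": 0,"ty": -0.006,"tz": 0,"rx": 0,"ry": 0,"rz": 0,"gripper": 1},{"tx": 0,"ty": -0.006,"tz": 0,"rx": 0,"ry": 0,"rz": 0,"gripper": 1},{"tx": 0,"ty": 0,"tz": 0,"rx": 0,"ry": 0,"rz": 0,"gripper": 1}]'

```text
time_s: 11.1
ee_pos: [523.7, 24.8, 99.9]
ee_rot: [-180.0, 0.0, -12.2]
force: [-1.2, 0.5, -1.6]
gripper_width: 18.0
gripper_force: 40.0
```

Call:
send_rows --motion '[{"tx": 0,"ty": -0.006,"tz": 0,"rx": 0,"ry": 0,"rz": 0,"gripper": 1},{"tx": 0,"ty": -0.006,"tz": 0,"rx": 0,"ry": 0,"rz": 0,"gripper": 1},{"tx": 0,"ty": -0.006,"tz": 0,"rx": 0,"ry": 0,"rz": 0,"gripper": 1},{"tx": 0,"ty": -0.006,"tz": 0,"rx": 0,"ry": 0,"rz": 0,"gripper": 1},{"tx": 0,"ty": -0.006,"tz": 0,"rx": 0,"ry": 0,"rz": 0,"gripper": 1},{"tx": 0,"ty": -0.006,"tz": 0,"rx": 0,"ry": 0,"rz": 0,"gripper": 1},{"tx": 0,"ty": 0,"tz": 0,"rx": 0,"ry": 0,"rz": 0,"gripper": 1}]'

```text
time_s: 11.98
ee_pos: [527.5, 42.4, 99.9]
ee_rot: [-180.0, -0.0, -12.2]
force: [-0.5, -0.6, -1.3]
gripper_width: 17.3
gripper_force: 40.0
```

```bash
python3 - <<'E'
from h import *
g=grab('wrist'); s=g['s']; print(s['ee_pos'],s['ee_rot'],s['force'],s['torque'],s['gripper_width'])
import pickle; pickle.dump(g,open('g4.pkl','wb'))
save(g,'pics/w5.png',(0,60,420,300),1.9)
E
```

```text
[527.49422211  42.35284879  99.93784476] [-1.79995041e+02 -4.06965042e-03 -1.22241390e+01] [-0.46972236 -0.63101673 -1.33565816] [-0.02195098  0.19712856  0.0524945 ] 17.25643065752525
```

View pics/w5.png

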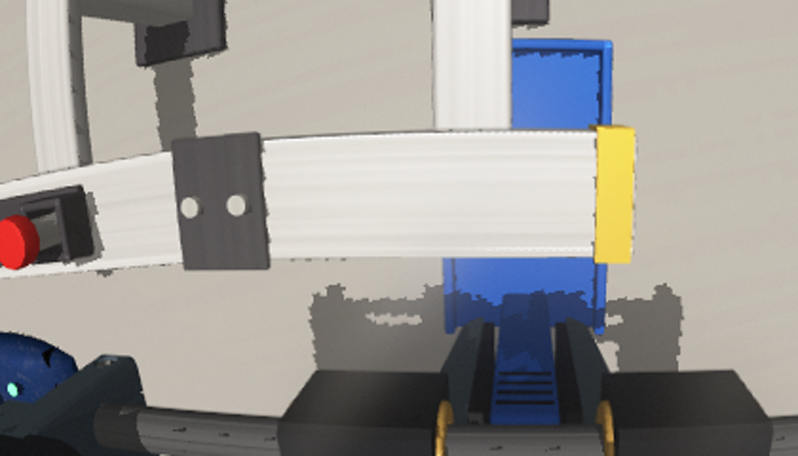

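The head is inside the rail: the mouth band is at (615,195), the splice plate at (220,202) and the knob at (18,240). The forces are only noise, so I go on until the nose is just before the splice.

Call:
send_rows --motion '[{"tx": 0,"ty": -0.008,"tz": 0,"rx": 0,"ry": 0,"rz": 0,"gripper": 1},{"tx": 0,"ty": -0.008,"tz": 0,"rx": 0,"ry": 0,"rz": 0,"gripper": 1},{"tx": 0,"ty": -0.008,"tz": 0,"rx": 0,"ry": 0,"rz": 0,"gripper": 1},{"tx": 0,"ty": -0.008,"tz": 0,"rx": 0,"ry": 0,"rz": 0,"gripper": 1},{"tx": 0,"ty": -0.008,"tz": 0,"rx": 0,"ry": 0,"rz": 0,"gripper": 1},{"tx": 0,"ty": -0.008,"tz": 0,"rx": 0,"ry": 0,"rz": 0,"gripper": 1},{"tx": 0,"ty": 0,"tz": 0,"rx": 0,"ry": 0,"rz": 0,"gripper": 1}]'

```text
time_s: 12.9
ee_pos: [532.6, 65.9, 99.9]
ee_rot: [-180.0, -0.0, -12.2]
force: [-0.1, 0.0, -0.9]
gripper_width: 17.5
gripper_force: 40.0
```

Call:
send_rows --motion '[{"tx": 0,"ty": -0.008,"tz": 0,"rx": 0,"ry": 0,"rz": 0,"gripper": 1},{"tx": 0,"ty": -0.008,"tz": 0,"rx": 0,"ry": 0,"rz": 0,"gripper": 1},{"tx": 0,"ty": -0.008,"tz": 0,"rx": 0,"ry": 0,"rz": 0,"gripper": 1},{"tx": 0,"ty": -0.008,"tz": 0,"rx": 0,"ry": 0,"rz": 0,"gripper": 1},{"tx": 0,"ty": -0.008,"tz": 0,"rx": 0,"ry": 0,"rz": 0,"gripper": 1},{"tx": 0,"ty": -0.008,"tz": 0,"rx": 0,"ry": 0,"rz": 0,"gripper": 1},{"tx": 0,"ty": 0,"tz": 0,"rx": 0,"ry": 0,"rz": 0,"gripper": 1}]'

```text
time_s: 13.78
ee_pos: [537.7, 89.4, 99.9]
ee_rot: [-180.0, -0.0, -12.2]
force: [-0.5, 0.1, -0.9]
gripper_width: 17.8
gripper_force: 40.0
```

```bash
python3 - <<'E'
from h import *
g=grab('wrist'); s=g['s']; print(s['ee_pos'],s['ee_rot'],s['force'],s['torque'],s['gripper_width'])
import pickle; pickle.dump(g,open('g5.pkl','wb'))
# rectify to plane z=104 in rail frame: origin at top of mouth est., u along rail y, 2px/mm
r=np.radians(-12.3);X=np.array([np.cos(r),np.sin(r)]);Y=np.array([-np.sin(r),np.cos(r)])
# mouth from current: lateral 560.35 in X, mouth Y coordinate from w3 measure
m=X*560.35+Y*(np.array([574.36,3.25])@Y)
k=3.
mp=np.zeros((300,780,2),np.float32)
for i in range(300):
  for j in range(780):
    p=m+X*(50-i/k)+Y*(270-j/k); mp[i,j]=proj(g,[*p,104])
im=cv2.remap(g['frame'],mp[...,0],mp[...,1],cv2.INTER_CUBIC)
np.save('rect.npy',im)
for j in range(0,780,60): cv2.line(im,(j,0),(j,8),(255,0,255),1)
save({'frame':im},'pics/rect.png')
E
```

```text
[537.68333751  89.37142478  99.92868477] [-1.79992712e+02 -3.01965162e-03 -1.22156614e+01] [-0.49167465  0.08336435 -0.92782929] [-0.04703668  0.26547807  0.00162988] 17.786790780618453
```

View pics/rect.png

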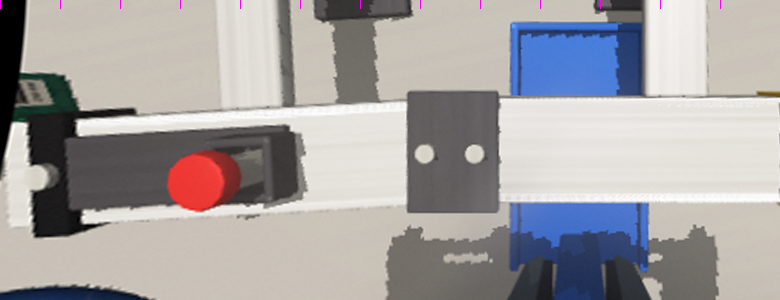

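The rectified view, with the near section level and centred at y=150, shows the splice plate centred at 452 (119 mm from the mouth). The far part drops toward the robot by about 0.05 rad, with the knob's top at (203,181). I fit its edges.

```bash
python3 - <<'E'
import numpy as np,cv2
im=cv2.cvtColor(np.load('rect.npy'),cv2.COLOR_RGB2GRAY).astype(float)
im=cv2.GaussianBlur(im,(3,3),0); gy=np.gradient(im,axis=0)
def fit(x0,x1,y0,y1,sgn):
    xs=np.arange(x0,x1,4); ys=[]
    for x in xs:
        a,b=np.interp(x,[x0,x1],y0),np.interp(x,[x0,x1],y1)
        a,b=int(a),int(b); ys.append(a+np.argmax(sgn*gy[a:b,x]))
    ys=np.array(ys,float); ok=np.ones(len(xs),bool)
    for _ in range(4):
        p=np.polyfit(xs[ok],ys[ok],1); ok=abs(ys-np.polyval(p,xs))<2
    return p,ok.mean(),np.polyval(p,452)
print('near up',fit(505,640,[90,90],[105,105],1)); print('near lo',fit(505,700,[195,195],[212,212],-1))
print('far up',fit(300,400,[100,96],[116,112],1),fit(85,215,[108,104],[127,122],1))
print('far lo',fit(250,400,[205,200],[222,215],-1),fit(85,230,[212,208],[232,222],-1))
E
```

```text
near up (array([-8.05958747e-03,  1.02043201e+02]), np.float64(1.0), np.float64(98.4002673796791))
near lo (array([-1.83673469e-03,  2.02961020e+02]), np.float64(1.0), np.float64(202.13081632653055))
far up (array([-5.90384615e-02,  1.24625385e+02]), np.float64(1.0), np.float64(97.93999999999997)) (array([-4.49532086e-02,  1.21788937e+02]), np.float64(1.0), np.float64(101.47008689839569))
far lo (array([-6.07834555e-02,  2.28693840e+02]), np.float64(1.0), np.float64(201.21971769340195)) (array([-6.14035088e-02,  2.28153864e+02]), np.float64(1.0), np.float64(200.39947842579406))
```

The far section turns by about +3.4° of yaw, toward the robot. I bring the nose to the splice, then follow the bend while turning about the head.

Call:
send_rows --motion '[{"tx": 0,"ty": -0.007,"tz": 0,"rx": 0,"ry": 0,"rz": 0,"gripper": 1},{"tx": 0,"ty": -0.007,"tz": 0,"rx": 0,"ry": 0,"rz": 0,"gripper": 1},{"tx": 0,"ty": -0.007,"tz": 0,"rx": 0,"ry": 0,"rz": 0,"gripper": 1},{"tx": 0,"ty": -0.007,"tz": 0,"rx": 0,"ry": 0,"rz": 0,"gripper": 1},{"tx": 0,"ty": -0.0055,"tz": 0,"rx": 0,"ry": 0,"rz": -0.006,"gripper": 1},{"tx": 0,"ty": -0.0055,"tz": 0,"rx": 0,"ry": 0,"rz": -0.006,"gripper": 1}]'

```text
time_s: 14.58
ee_pos: [541.8, 108.3, 99.9]
ee_rot: [-180.0, 0.0, -11.9]
force: [0.1, -0.1, -1.1]
gripper_width: 17.5
gripper_force: 40.0
```

Call:
send_rows --motion '[{"tx": 0,"ty": -0.0055,"tz": 0,"rx": 0,"ry": 0,"rz": -0.006,"gripper": 1},{"tx": 0,"ty": -0.0055,"tz": 0,"rx": 0,"ry": 0,"rz": -0.006,"gripper": 1},{"tx": 0,"ty": -0.0055,"tz": 0,"rx": 0,"ry": 0,"rz": -0.006,"gripper": 1},{"tx": 0,"ty": -0.0055,"tz": 0,"rx": 0,"ry": 0,"rz": -0.006,"gripper": 1}]'

```text
time_s: 15.08
ee_pos: [544.0, 119.1, 99.9]
ee_rot: [-180.0, 0.0, -11.2]
force: [-0.0, -0.1, -1.6]
gripper_width: 17.5
gripper_force: 40.0
```

Call:
send_rows --motion '[{"tx": 0,"ty": -0.0055,"tz": 0,"rx": 0,"ry": 0,"rz": -0.006,"gripper": 1},{"tx": 0,"ty": -0.0055,"tz": 0,"rx": 0,"ry": 0,"rz": -0.006,"gripper": 1},{"tx": 0,"ty": -0.0055,"tz": 0,"rx": 0,"ry": 0,"rz": -0.006,"gripper": 1},{"tx": 0,"ty": -0.0055,"tz": 0,"rx": 0,"ry": 0,"rz": -0.006,"gripper": 1}]'

```text
time_s: 15.58
ee_pos: [546.0, 129.9, 99.9]
ee_rot: [-180.0, 0.0, -10.4]
force: [-0.3, 0.2, -1.2]
gripper_width: 17.8
gripper_force: 40.0
```

Call:
send_rows --motion '[{"tx": 0,"ty": -0.0055,"tz": 0,"rx": 0,"ry": 0,"rz": -0.006,"gripper": 1},{"tx": 0,"ty": -0.0055,"tz": 0,"rx": 0,"ry": 0,"rz": -0.006,"gripper": 1},{"tx": 0,"ty": -0.0055,"tz": 0,"rx": 0,"ry": 0,"rz": -0.006,"gripper": 1},{"tx": 0,"ty": -0.0055,"tz": 0,"rx": 0,"ry": 0,"rz": -0.006,"gripper": 1}]'

```text
time_s: 16.08
ee_pos: [548.0, 140.7, 100.0]
ee_rot: [-180.0, -0.0, -9.7]
force: [-0.6, -0.4, -1.2]
gripper_width: 17.7
gripper_force: 40.0
```

Call:
send_rows --motion '[{"tx": 0,"ty": -0.0055,"tz": 0,"rx": 0,"ry": 0,"rz": -0.006,"gripper": 1},{"tx": 0,"ty": -0.0055,"tz": 0,"rx": 0,"ry": 0,"rz": -0.006,"gripper": 1},{"tx": 0,"ty": -0.0055,"tz": 0,"rx": 0,"ry": 0,"rz": -0.006,"gripper": 1},{"tx": 0,"ty": -0.0055,"tz": 0,"rx": 0,"ry": 0,"rz": -0.006,"gripper": 1}]'

```text
time_s: 16.58
ee_pos: [549.8, 151.5, 99.9]
ee_rot: [-180.0, 0.0, -9.0]
force: [-0.3, -0.2, -2.3]
gripper_width: 17.8
gripper_force: 40.0
```

There is no contact through the bend. I lower the head toward the lips so the catch lifts less, then go on in small steps.

Call:
send_rows --motion '[{"tx": 0,"ty": 0,"tz": 0.002,"rx": 0,"ry": 0,"rz": 0,"gripper": 1},{"tx": 0,"ty": 0,"tz": 0,"rx": 0,"ry": 0,"rz": 0,"gripper": 1}]'

```text
time_s: 16.82
ee_pos: [549.6, 151.3, 98.8]
ee_rot: [180.0, 0.0, -9.0]
force: [0.5, 0.6, -1.7]
gripper_width: 17.7
gripper_force: 40.0
```

Call:
send_rows --motion '[{"tx": 0,"ty": -0.004,"tz": 0,"rx": 0,"ry": 0,"rz": 0,"gripper": 1},{"tx": 0,"ty": -0.004,"tz": 0,"rx": 0,"ry": 0,"rz": 0,"gripper": 1},{"tx": 0,"ty": -0.004,"tz": 0,"rx": 0,"ry": 0,"rz": 0,"gripper": 1}]'

```text
time_s: 17.2
ee_pos: [549.9, 156.0, 98.5]
ee_rot: [179.8, 0.1, -9.0]
force: [-1.2, -4.9, -2.5]
gripper_width: 17.5
gripper_force: 40.0
```

Call:
send_rows --motion '[{"tx": 0,"ty": -0.004,"tz": 0,"rx": 0,"ry": 0,"rz": 0,"gripper": 1},{"tx": 0,"ty": -0.004,"tz": 0,"rx": 0,"ry": 0,"rz": 0,"gripper": 1},{"tx": 0,"ty": -0.004,"tz": 0,"rx": 0,"ry": 0,"rz": 0,"gripper": 1}]'

```text
time_s: 17.58
ee_pos: [551.4, 163.6, 98.6]
ee_rot: [-180.0, 0.0, -9.0]
force: [-0.2, -1.6, -4.8]
gripper_width: 17.7
gripper_force: 40.0
```

The catch was felt at about 5 N and the head is now under it. I slide on.

Call:
send_rows --motion '[{"tx": 0,"ty": -0.005,"tz": 0,"rx": 0,"ry": 0,"rz": 0,"gripper": 1},{"tx": 0,"ty": -0.005,"tz": 0,"rx": 0,"ry": 0,"rz": 0,"gripper": 1},{"tx": 0,"ty": -0.005,"tz": 0,"rx": 0,"ry": 0,"rz": 0,"gripper": 1},{"tx": 0,"ty": -0.005,"tz": 0,"rx": 0,"ry": 0,"rz": 0,"gripper": 1}]'

```text
time_s: 18.08
ee_pos: [553.2, 173.3, 98.9]
ee_rot: [-180.0, 0.0, -9.0]
force: [-1.4, -1.3, -4.9]
gripper_width: 17.7
gripper_force: 40.0
```

Call:
send_rows --motion '[{"tx": 0,"ty": -0.005,"tz": 0,"rx": 0,"ry": 0,"rz": 0,"gripper": 1},{"tx": 0,"ty": -0.005,"tz": 0,"rx": 0,"ry": 0,"rz": 0,"gripper": 1},{"tx": 0,"ty": -0.005,"tz": 0,"rx": 0,"ry": 0,"rz": 0,"gripper": 1},{"tx": 0,"ty": -0.005,"tz": 0,"rx": 0,"ry": 0,"rz": 0,"gripper": 1}]'

```text
time_s: 18.58
ee_pos: [554.8, 183.1, 99.0]
ee_rot: [-180.0, -0.0, -9.0]
force: [-1.2, -1.3, -4.6]
gripper_width: 18.0
gripper_force: 40.0
```

Call:
send_rows --motion '[{"tx": 0,"ty": -0.005,"tz": 0,"rx": 0,"ry": 0,"rz": 0,"gripper": 1},{"tx": 0,"ty": -0.005,"tz": 0,"rx": 0,"ry": 0,"rz": 0,"gripper": 1},{"tx": 0,"ty": -0.005,"tz": 0,"rx": 0,"ry": 0,"rz": 0,"gripper": 1},{"tx": 0,"ty": -0.005,"tz": 0,"rx": 0,"ry": 0,"rz": 0,"gripper": 1}]'

```text
time_s: 19.08
ee_pos: [556.4, 193.0, 99.0]
ee_rot: [-180.0, -0.0, -9.0]
force: [0.1, -1.1, -4.3]
gripper_width: 17.5
gripper_force: 40.0
```

Call:
send_rows --motion '[{"tx": 0,"ty": -0.004,"tz": 0,"rx": 0,"ry": 0,"rz": 0,"gripper": 1},{"tx": 0,"ty": -0.004,"tz": 0,"rx": 0,"ry": 0,"rz": 0,"gripper": 1},{"tx": 0,"ty": -0.004,"tz": 0,"rx": 0,"ry": 0,"rz": 0,"gripper": 1},{"tx": 0,"ty": -0.004,"tz": 0,"rx": 0,"ry": 0,"rz": 0,"gripper": 1},{"tx": 0,"ty": -0.004,"tz": 0,"rx": 0,"ry": 0,"rz": 0,"gripper": 1}]'

```text
time_s: 19.7
ee_pos: [557.9, 202.9, 99.0]
ee_rot: [-180.0, -0.0, -9.0]
force: [-0.7, -1.3, -5.0]
gripper_width: 17.6
gripper_force: 40.0
```

Call:
send_rows --motion '[{"tx": 0,"ty": -0.003,"tz": 0,"rx": 0,"ry": 0,"rz": 0,"gripper": 1},{"tx": 0,"ty": -0.003,"tz": 0,"rx": 0,"ry": 0,"rz": 0,"gripper": 1},{"tx": 0,"ty": -0.003,"tz": 0,"rx": 0,"ry": 0,"rz": 0,"gripper": 1},{"tx": 0,"ty": -0.003,"tz": 0,"rx": 0,"ry": 0,"rz": 0,"gripper": 1}]'

```text
time_s: 20.2
ee_pos: [558.9, 208.8, 99.0]
ee_rot: [-180.0, -0.0, -9.0]
force: [-0.3, -1.4, -4.6]
gripper_width: 17.5
gripper_force: 40.0
```

Call:
send_rows --motion '[{"tx": 0,"ty": -0.003,"tz": 0,"rx": 0,"ry": 0,"rz": 0,"gripper": 1},{"tx": 0,"ty": -0.003,"tz": 0,"rx": 0,"ry": 0,"rz": 0,"gripper": 1},{"tx": 0,"ty": -0.003,"tz": 0,"rx": 0,"ry": 0,"rz": 0,"gripper": 1}]'

```text
time_s: 20.58
ee_pos: [559.6, 213.2, 98.9]
ee_rot: [-180.0, 0.0, -9.0]
force: [-0.6, -1.2, -3.3]
gripper_width: 17.5
gripper_force: 40.0
```

Call:
send_rows --motion '[{"tx": 0,"ty": -0.002,"tz": 0,"rx": 0,"ry": 0,"rz": 0,"gripper": 1},{"tx": 0,"ty": -0.002,"tz": 0,"rx": 0,"ry": 0,"rz": 0,"gripper": 1},{"tx": 0,"ty": -0.002,"tz": 0,"rx": 0,"ry": 0,"rz": 0,"gripper": 1}]'

```text
time_s: 20.95
ee_pos: [560.2, 216.4, 99.0]
ee_rot: [-180.0, -0.0, -9.0]
force: [-1.5, 0.0, -3.7]
gripper_width: 17.4
gripper_force: 40.0
```

Call:
send_rows --motion '[{"tx": 0,"ty": -0.002,"tz": 0,"rx": 0,"ry": 0,"rz": 0,"gripper": 1},{"tx": 0,"ty": -0.002,"tz": 0,"rx": 0,"ry": 0,"rz": 0,"gripper": 1}]'

```text
time_s: 21.2
ee_pos: [560.6, 218.5, 99.2]
ee_rot: [-179.9, -0.0, -9.0]
force: [-0.2, 0.1, -3.2]
gripper_width: 17.7
gripper_force: 40.0
```

Call:
send_rows --motion '[{"tx": 0,"ty": -0.002,"tz": 0,"rx": 0,"ry": 0,"rz": 0,"gripper": 1},{"tx": 0,"ty": -0.002,"tz": 0,"rx": 0,"ry": 0,"rz": 0,"gripper": 1}]'

```text
time_s: 21.45
ee_pos: [561.1, 220.2, 99.4]
ee_rot: [-180.0, -0.1, -9.0]
force: [-0.1, -0.3, -1.1]
gripper_width: 17.6
gripper_force: 40.0
```

Call:
send_rows --motion '[{"tx": 0,"ty": -0.002,"tz": 0,"rx": 0,"ry": 0,"rz": 0,"gripper": 1},{"tx": 0,"ty": -0.002,"tz": 0,"rx": 0,"ry": 0,"rz": 0,"gripper": 1}]'

```text
time_s: 21.7
ee_pos: [561.2, 222.0, 99.2]
ee_rot: [-180.0, -0.0, -9.0]
force: [-0.0, 0.8, -1.4]
gripper_width: 17.4
gripper_force: 40.0
```

The downward force fell away, so the catch has dropped. I feel for the stop.

Call:
send_rows --motion '[{"tx": 0,"ty": -0.001,"tz": 0,"rx": 0,"ry": 0,"rz": 0,"gripper": 1},{"tx": 0,"ty": 0,"tz": 0,"rx": 0,"ry": 0,"rz": 0,"gripper": 1}]'

```text
time_s: 21.95
ee_pos: [561.1, 222.5, 99.0]
ee_rot: [-180.0, -0.0, -9.0]
force: [0.3, 0.5, -1.4]
gripper_width: 17.8
gripper_force: 40.0
```

Call:
send_rows --motion '[{"tx": 0,"ty": -0.001,"tz": 0,"rx": 0,"ry": 0,"rz": 0,"gripper": 1},{"tx": 0,"ty": 0,"tz": 0,"rx": 0,"ry": 0,"rz": 0,"gripper": 1}]'

```text
time_s: 22.2
ee_pos: [561.1, 222.9, 99.0]
ee_rot: [180.0, 0.0, -9.0]
force: [0.1, -0.6, -0.7]
gripper_width: 17.4
gripper_force: 40.0
```

Call:
send_rows --motion '[{"tx": 0,"ty": -0.001,"tz": 0,"rx": 0,"ry": 0,"rz": 0,"gripper": 1},{"tx": 0,"ty": 0,"tz": 0,"rx": 0,"ry": 0,"rz": 0,"gripper": 1}]'

```text
time_s: 22.45
ee_pos: [561.1, 223.2, 98.9]
ee_rot: [180.0, 0.0, -9.0]
force: [-0.5, -2.3, -0.8]
gripper_width: 17.7
gripper_force: 40.0
```

Call:
send_rows --motion '[{"tx": 0,"ty": -0.001,"tz": 0,"rx": 0,"ry": 0,"rz": 0,"gripper": 1},{"tx": 0,"ty": 0,"tz": 0,"rx": 0,"ry": 0,"rz": 0,"gripper": 1}]'

```text
time_s: 22.7
ee_pos: [561.0, 223.4, 98.9]
ee_rot: [179.9, 0.0, -9.0]
force: [-1.2, -3.3, 0.1]
gripper_width: 17.8
gripper_force: 40.0
```

The stop is felt at 3 N, 2.5 mm past the catch's drop, as it should be. I ease the preload, open, and lift away.

Call:
send_rows --motion '[{"tx": 0,"ty": 0.001,"tz": 0.0005,"rx": 0,"ry": 0,"rz": 0,"gripper": 1},{"tx": 0,"ty": 0,"tz": 0,"rx": 0,"ry": 0,"rz": 0,"gripper": 1},{"tx": 0,"ty": 0,"tz": 0,"rx": 0,"ry": 0,"rz": 0,"gripper": 0.4},{"tx": 0,"ty": 0,"tz": 0,"rx": 0,"ry": 0,"rz": 0,"gripper": 0.2},{"tx": 0,"ty": 0,"tz": 0,"rx": 0,"ry": 0,"rz": 0,"gripper": 0},{"tx": 0,"ty": 0,"tz": 0,"rx": 0,"ry": 0,"rz": 0,"gripper": 0},{"tx": 0,"ty": 0,"tz": 0,"rx": 0,"ry": 0,"rz": 0,"gripper": 0},{"tx": 0,"ty": 0,"tz": 0,"rx": 0,"ry": 0,"rz": 0,"gripper": 0}]'

```text
time_s: 23.7
ee_pos: [561.2, 223.5, 98.7]
ee_rot: [-180.0, -0.0, -9.0]
force: [0.3, 0.4, -0.2]
gripper_width: 45.6
gripper_force: 0.0
```

Call:
send_rows --motion '[{"tx": 0,"ty": 0,"tz": -0.02,"rx": 0,"ry": 0,"rz": 0,"gripper": 0},{"tx": 0,"ty": 0,"tz": -0.04,"rx": 0,"ry": 0,"rz": 0,"gripper": 0},{"tx": 0,"ty": 0,"tz": -0.05,"rx": 0,"ry": 0,"rz": 0,"gripper": 0},{"tx": 0,"ty": 0,"tz": -0.05,"rx": 0,"ry": 0,"rz": 0,"gripper": 0},{"tx": 0,"ty": 0,"tz": 0,"rx": 0,"ry": 0,"rz": 0,"gripper": 0},{"tx": 0,"ty": 0,"tz": 0,"rx": 0,"ry": 0,"rz": 0,"gripper": 0}]'

```text
time_s: 24.45
ee_pos: [560.7, 223.3, 178.1]
ee_rot: [180.0, 0.1, -9.0]
force: [-0.4, -0.1, 0.2]
gripper_width: 45.6
gripper_force: 0.0
```

```bash
python3 - <<'E'
from h import *
g=grab('wrist'); s=g['s']; print(s['ee_pos'],s['force'],s['gripper_width'],s['time_s'])
save(g,'pics/end.png',None,1.42)
E
```

```text
[560.68625983 223.25302848 178.06332891] [-0.36038416 -0.10870203  0.18575772] 45.64182075070536 24.45
```

View pics/end.png

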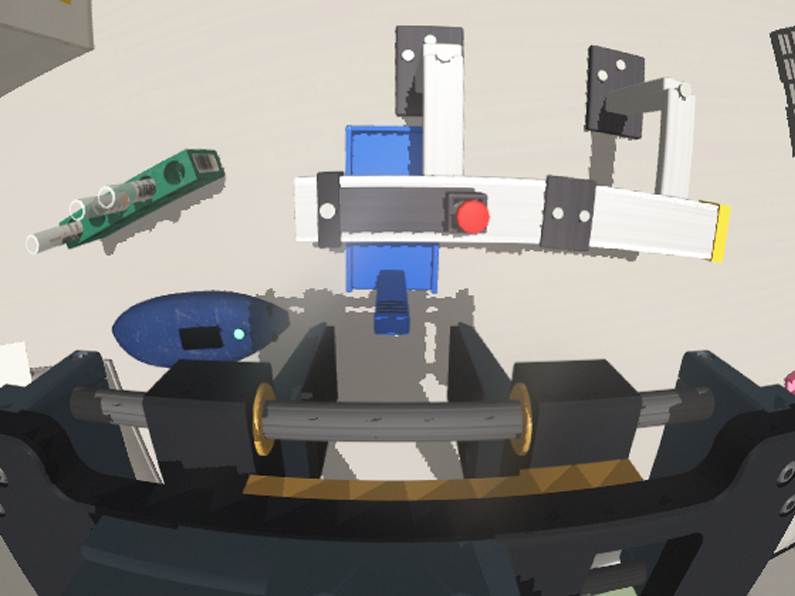

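The hanger hangs level: its tray is centred near (392,210) between the stop clamp (328,210) and the knob (472,217). The gripper is clear, and the rack and scanner are undisturbed, so I hand in.

```bash
python3 -c "
from workcell import env
print(env.job_done())"
```

```text
the job is handed in; nothing more can be done
None
```

I slid the blue hanger home against the stop and left it hanging behind the dropped catch with the gripper clear, handing in at about 24.5 s; the hand-in returned no verdict.

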